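# Close up a necklace row on the bead board

### The job

Close up the necklace laid out on the bead board: run your fingertips along each arm of the U-shaped groove from its far end, pushing its three blue beads along the groove and round the bend until they sit snug against one another and against the gold bead from both sides, with the gold bead still on its red zero mark. Only push, and gently; let no bead come up out of the groove, and leave the coral bead, spool, pliers and tin where they are.

Things in the scene. Friction and masses are not known exactly. Their poses are not given: they have to be found in the camera images.
- bead_board: Grey flocked bead board, fixed on the bench, top face 14 mm above it. Origin on the bench at the centre of the U's bend; x along the two arms to their far ends, y to the left arm, z up. It spans x -115 to 128, y -150 to 150 mm. The pale U groove's centre line: a half circle of radius 85 mm about the origin on the x < 0 side, then straight arms at y = 85 and -85 mm from x = 0 to 115 mm.
- zero_mark (a point): The zero mark: centre of the groove's floor at the bottom of the U, board (-85, 0, 7) mm, between two short red lines printed on the board's top either side of the groove; white graduations run along the outside. Same axes as the board. The groove is 17 mm wide, 7 mm deep.
- left_end (a point): Closed far end of the left arm of the groove, centre of its floor: board (115, 85, 7) mm.
- right_end (a point): Closed far end of the right arm of the groove, centre of its floor: board (115, -85, 7) mm.
- gold_bead: Gilt brass focal bead, a loose barrel 24 mm long and 16 mm thick, ends narrowed to 12 mm, about 40 g; it lies across the zero mark in the groove. Origin at its centre, 15 mm above the bench; long axis = its y. A blue bead touching it in the bend lies about 22.5 mm away, centre to centre.
- blue_left1: Dark blue lapis bead, loose barrel 20 mm long and 15 mm thick, ends narrowed to 11 mm, 10 g, lengthwise in the left arm of the groove (board y = +85 mm): the first, nearest the bend. Origin at its centre, 14.5 mm above the bench; its top stands 8 mm above the board; long axis = its x. Slides at under 1 N, stays where left. Touching in the bend: 20.5 mm centre to centre.
- blue_left2: Dark blue lapis bead, loose barrel 20 mm long and 15 mm thick, ends narrowed to 11 mm, 10 g, lengthwise in the left arm of the groove (board y = +85 mm): the middle one. Origin at its centre, 14.5 mm above the bench; its top stands 8 mm above the board; long axis = its x. Slides at under 1 N, stays where left. Touching in the bend: 20.5 mm centre to centre.
- blue_left3: Dark blue lapis bead, loose barrel 20 mm long and 15 mm thick, ends narrowed to 11 mm, 10 g, lengthwise in the left arm of the groove (board y = +85 mm): the last, nearest the arm's closed far end. Origin at its centre, 14.5 mm above the bench; its top stands 8 mm above the board; long axis = its x. Slides at under 1 N, stays where left. Touching in the bend: 20.5 mm centre to centre.
- blue_right1: Dark blue lapis bead, loose barrel 20 mm long and 15 mm thick, ends narrowed to 11 mm, 10 g, lengthwise in the right arm of the groove (board y = -85 mm): the first, nearest the bend. Origin at its centre, 14.5 mm above the bench; its top stands 8 mm above the board; long axis = its x. Slides at under 1 N, stays where left. Touching in the bend: 20.5 mm centre to centre.
- blue_right2: Dark blue lapis bead, loose barrel 20 mm long and 15 mm thick, ends narrowed to 11 mm, 10 g, lengthwise in the right arm of the groove (board y = -85 mm): the middle one. Origin at its centre, 14.5 mm above the bench; its top stands 8 mm above the board; long axis = its x. Slides at under 1 N, stays where left. Touching in the bend: 20.5 mm centre to centre.
- blue_right3: Dark blue lapis bead, loose barrel 20 mm long and 15 mm thick, ends narrowed to 11 mm, 10 g, lengthwise in the right arm of the groove (board y = -85 mm): the last, nearest the arm's closed far end. Origin at its centre, 14.5 mm above the bench; its top stands 8 mm above the board; long axis = its x. Slides at under 1 N, stays where left. Touching in the bend: 20.5 mm centre to centre.
- coral_bead: Flat round red bead, 22 mm across, 12 mm thick, lying loose in the left-hand well of the board. Bystander. Origin at the centre of its underside.
- spool: Wooden spool of red thread, 32 mm across, 38 mm tall, standing loose in the right-hand well of the board. Bystander. Origin at the centre of its underside.
- pliers: Small red-handled pliers lying loose beside the board, 140 x 52 mm, 12 mm high; jaws along its +x. Bystander. Origin on the bench near the middle.
- tin: Round lidded tin, 54 mm across, 28 mm tall, loose beside the board on the other side. Bystander. Origin at the centre of its underside.

How it is judged (in metres and radians):
At the end, for the whole second after the job is handed in: In each arm the three blue beads lie in the groove, neighbouring centres under 24.5 mm apart, the first under 26.5 mm from the gold bead (gaps up to 3 mm), one row on either side of it; the gold bead is within 10 mm of the zero mark; all seven lie down in the groove at rest (distance between each of blue_left1, blue_right1 and gold_bead below 0.0265 m and distance between blue_left1 and blue_left2 below 0.0245 m and distance between blue_left2 and blue_left3 below 0.0245 m and y of blue_left1 in the frame of bead_board above 0 m and distance between blue_right1 and blue_right2 below 0.0245 m and distance between blue_right2 and blue_right3 below 0.0245 m and y of blue_right1 in the frame of bead_board below 0 m and horizontal distance between gold_bead and zero_mark below 0.01 m and z of each of blue_left1, blue_left2, blue_left3, blue_right1, blue_right2, blue_right3, gold_bead in the frame of bead_board below 0.018 m and linear speed of each of blue_left1, blue_left2, blue_left3, blue_right1, blue_right2, blue_right3, gold_bead below 0.01 m/s); the robot touches nothing.
It fails at once if a bead of the row is lifted or comes up out of the groove (its centre more than 22 mm above the bench) (z of any of blue_left1, blue_left2, blue_left3, blue_right1, blue_right2, blue_right3, gold_bead in the frame of bead_board above 0.022 m).
It fails at once if a bead of the row is pushed or squeezed with more than 10 N by the robot (contact force between any of blue_left1, blue_left2, blue_left3, blue_right1, blue_right2, blue_right3, gold_bead and the fingers above 10 N).
It fails at once if the coral bead, spool, pliers or tin is moved by more than 10 mm (distance of any of coral_bead, spool, pliers, tin from where it was at the start of the episode above 0.01 m).
It also fails if it takes over 58 s, if anything falls off the work surface, if the arm or the gripper's body presses on something with over 40 N, if the wrist force passes 120 N, or if a joint passes its speed limit or range.

### The arm

A 6-joint arm with a two-finger parallel gripper is mounted at the origin on the work surface. World frame = base frame: x ahead of the robot, y to its left, z up, the work surface at z = 0. Lengths are in m, angles in degrees, forces in N, time in s.
With the tool pointing down it reaches from about 0.4 to 0.825 m from the base axis. Payload 7 kg.
Tool frame: the origin (TCP) lies midway between the tips of the shut fingers; the grasp point (between the pads) lies 19 mm behind it; z points along the fingers, y is the line along which they close (so a half turn about z gives the same grasp; the last joint's range is limited). The gripper opens to 88 mm and grips with 3 to 60 N. Pads are 19 mm wide; open, the fingers measure 130 mm over their backs; the gripper's body (78 mm by 193 mm) begins 47 mm behind the grasp point.
Start: joints at [87.611, 20.546, 0.682, 0, -70.136, -16.507], TCP at [0.219, 0.639, 0.227] pointing down, gripper open.
Joint ranges: [-176.03, 176.03], [-82.01, 121.73], [-58.28, 71.71], [-173.87, 95.51], [-174.79, -0.11], [-173.66, 173.66]. Speed limits (degrees/s): [136.94, 136.94, 172.46, 180, 180, 180].

### API

Orientations are given as [roll, pitch, yaw] about the fixed x, y, z axes, in that order (R = Rz(yaw) Ry(pitch) Rx(roll)).
In Python, from plant import get_state, optics, order gives the robot as it stands. The module is installed in compiled form; this text tells all that it offers.
- The arm moves only by the tool send_rows, never from a script. Its argument "moves" is a list of rows, each an object with "slide": the shift along the tool's x, y, z as a fraction of full scale, a list of three; "turn": the turn about the tool's z as a fraction of full scale; "gripper": the opening, from 0 (shut) to 1 (fully open). A call has exactly 5 rows; each row is the pose to reach, as a shift and turn from the pose commanded when the call began, along the tool's axes at that moment; what a row does not reach only later rows make up. Full scale, the value 1, is 150 mm for a shift and 90 degrees for a turn. A row lasts 1/12 s, in which the tool goes at most 41.7 mm and 7.16 degrees, less where a joint would pass 70% of its speed; a pose out of reach is approached as far as the arm can. A call with a number of a shift or a turn outside -1 to 1 is refused whole. A call with a gripper value outside its range is refused whole. The fingers move at their own pace and stop on an object; "newtons" is the grip in N (left out, the last holds). Time passes only in rows, so rows that repeat a pose let the fingers close, or fill a call up. It gives the time, the measured TCP pose, the force, the opening and the grip force at its end, in the units of the state.
- get_state(): the state, without advancing time (a new reading comes with each control period).
- optics.capture(name): name is "scene" or "top" or "wrist"; returns a dict with "img" (384x512x3 uint8, red, green, blue), "intrinsics" (3x3 intrinsics, pixels), "dist" ([k1, k2, p1, p2, k3] as OpenCV has them; the pictures are not rectified), "origin" and "attitude" of the camera in the world. Camera axes: x right, y down, z forward; pixel columns grow to the right and rows downward; lengths in m; the calibration is good to about 2 mm. A picture is of the moment at which its call begins. There is no depth.
- order.close_job(): hands the job in; it is judged then, once.
Trained networks look in the newest picture that a camera, given by its name, has taken for a name from the list of things; names that differ only in an ending like _2 or _b are one class to them, and where a whole thing is asked for, a point or a joint stands for the part that bears it (a point fixed in the world has none). Each returns a list of dicts, best first, with "p" (0 to 1); they miss things now and then, are a little off and sometimes report something else, mostly with a low value. They report only what shows in the picture. A call takes as long as a camera call.
- optics.look_for(camera, name): "location" ([x, y, z] in m, in world coordinates, good to about 4 mm: the middle of the surface that is visible of it).
The state is a dict: "time_s": time; "joints": joint angles; "qd": joint speeds; "joint_torque": joint torques, N m; "tcp_pos": TCP position; "eef_rot": TCP orientation; "contact_force": force on the tool from outside, world axes, zero at the start; "moment": the same for the moment, N m; "gripper_width": finger opening in m; "gripper_force": force on a finger pad.
Only numpy, scipy, OpenCV 4.12 (cv2) and the standard library are available. Lean on these libraries where they do the work, as an engineer would, in place of code of your own. Each camera call takes 0.05 s, during which the arm holds its last target. There are 200 camera calls.

## Working session

There is one attempt and no reset: what is moved stays moved. The work goes in short steps, Python scripts to look and compute and a tool call to move; the robot and the scene stay as the last step left them, time stands still between calls to the robot, and variables do not carry over. Pictures are saved under pics/ and viewed, at most 10 in all, crops included, and the job is handed in when it is done.

Besides the shell and the picture viewer there is one more tool, called as name(argument=value, ...) on one line, values as JSON. send_rows: Moves the arm, as the interface text tells. Shift numbers are shares of 150 mm and turn numbers shares of 90 degrees, none past 1 either way. Its arguments: {"type":"object","properties":{"moves":{"type":"array"},"newtons":{"type":"number"}},"required":["moves"]}

```bash
mkdir -p pics
python3 - <<'E'
from plant import get_state, optics
import cv2
s=get_state();print(s)
for n in("top","scene"):
    c=optics.capture(n);cv2.imwrite(f"pics/{n}0.png",c["img"][:,:,::-1])
    print(n,c["intrinsics"],c["dist"],c["origin"],c["attitude"])
for k in["bead_board","gold_bead","blue_left1","coral_bead","spool","pliers","tin"]:
    for d in optics.look_for("top",k)[:8]:print(k,d)
E
```

```text
{'time_s': 0.0, 'joints': array([ 8.76122456e+01,  2.05919353e+01,  6.35428102e-01, -1.99165892e-02,
       -7.01365724e+01, -1.65066592e+01]), 'qd': array([-0.02545067, -0.03115982, -0.08532104, -0.04991021,  0.02640138,
        0.00167874]), 'joint_torque': array([-3.78606856e-04, -5.82720709e+01,  2.93044299e+01,  6.99749932e+00,
        6.73436109e-03, -1.67593330e-04]), 'tcp_pos': array([0.21845343, 0.63816636, 0.22563025]), 'eef_rot': array([ 1.79905436e+02, -8.49760421e-03, -1.89011890e+01]), 'contact_force': array([ 0.19849588, -0.2106642 ,  0.57074053]), 'moment': array([ 0.04631744, -0.05565306, -0.03318687]), 'gripper_force': 0.0, 'gripper_width': 0.08764157620556136}
top [[367.00887089   0.         259.77398111]
 [  0.         367.00887089 190.96684922]
 [  0.           0.           1.        ]] [-0.01502468  0.          0.          0.          0.        ] [0.47153586 0.04372329 0.68124325] [-170.7371671    -0.66381029  -89.79576854]
scene [[449.28515246   0.         254.15153169]
 [  0.         449.28515246 186.82746769]
 [  0.           0.           1.        ]] [-0.1168071  0.         0.         0.         0.       ] [ 0.98174872 -0.4193533   0.69257449] [-137.18594355   -0.85365554   41.86888052]
bead_board {'location': [0.5549, 0.0495, 0.0143], 'p': 0.72}
gold_bead {'location': [0.6196, -0.0499, 0.0204], 'p': 0.38}
blue_left1 {'location': [0.5545, 0.0544, 0.0171], 'p': 0.61}
blue_left1 {'location': [0.6229, 0.1168, 0.0207], 'p': 0.51}
coral_bead {'location': [0.6138, 0.0611, 0.0235], 'p': 0.53}
coral_bead {'location': [0.5549, 0.0484, 0.0152], 'p': 0.3}
spool {'location': [0.6072, -0.005, 0.0437], 'p': 0.51}
pliers {'location': [0.5908, 0.2463, 0.0061], 'p': 0.55}
tin {'location': [0.5217, -0.1624, 0.0223], 'p': 0.61}
```

View pics/top0.png

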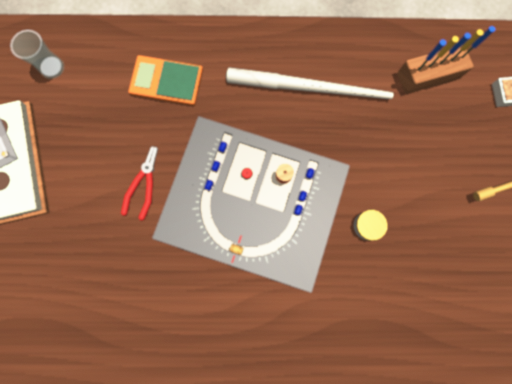

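View pics/scene0.png

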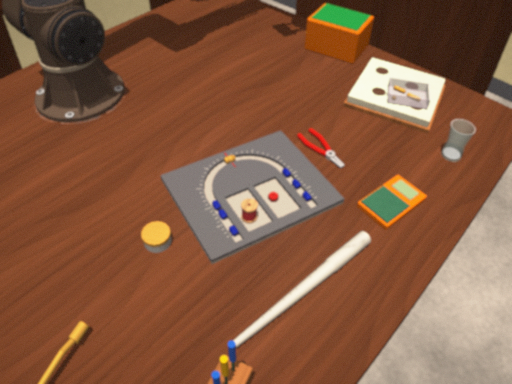

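The top view shows the bend towards the robot: gold bead at (237,250), left beads at (222,147), (215,166) and (209,185), right beads at (310,174), (302,197) and (298,210). The spool is at (285,173), coral at (247,174), pliers at (145,185) and tin at (371,226). The networks mislabel some of these, so I'll fit the board from its outline and the beads by colour.

```bash
cat > h.py <<'E'
import numpy as np, cv2
from scipy.spatial.transform import Rotation as R
from scipy.optimize import least_squares
from plant import get_state, optics
def cam(n):
    c=optics.capture(n); c["Rw"]=R.from_euler("xyz",c["attitude"],degrees=True).as_matrix(); return c
def back(c,px,z):
    u=cv2.undistortPoints(np.float64(px).reshape(-1,1,2),c["intrinsics"],np.float64(c["dist"])).reshape(-1,2)
    d=np.c_[u,np.ones(len(u))]@c["Rw"].T; o=np.array(c["origin"])
    return (o+d*((z-o[2])/d[:,2])[:,None])[:,:2]
def board(c):
    h=cv2.cvtColor(c["img"],cv2.COLOR_RGB2HSV); m=((h[...,1]<45)&(h[...,2]>70)&(h[...,2]<170)).astype(np.uint8)
    m=cv2.morphologyEx(m,cv2.MORPH_CLOSE,np.ones((5,5)));m=cv2.morphologyEx(m,cv2.MORPH_OPEN,np.ones((5,5)))
    cs=cv2.findContours(m,cv2.RETR_EXTERNAL,cv2.CHAIN_APPROX_NONE)[0]
    k=[q for q in cs if 5000<cv2.contourArea(q)<60000]; k=max(k,key=cv2.contourArea).reshape(-1,2)
    P=back(c,k,.014)
    def res(p):
        Q=(P-p[:2])@np.array([[np.cos(p[2]),-np.sin(p[2])],[np.sin(p[2]),np.cos(p[2])]])-[.0065,0]
        a=np.abs(Q)-[.1215,.150]; return a.max(1)
    r=least_squares(res,[P[:,0].mean(),P[:,1].mean(),np.radians(-18)],loss="soft_l1",f_scale=.001,x_scale=[.01,.01,.1])
    return r.x,np.median(abs(r.fun)),len(k)
def tob(p,P): return (P-p[:2])@np.array([[np.cos(p[2]),-np.sin(p[2])],[np.sin(p[2]),np.cos(p[2])]])
def beads(c,p):
    h=cv2.cvtColor(c["img"],cv2.COLOR_RGB2HSV); out=[]
    for nm,lo,hi,z in(("blue",(105,120,40),(130,255,255),.0175),("gold",(12,130,120),(28,255,255),.018),("red",(0,170,90),(7,255,255),.02)):
        n,_,st,ce=cv2.connectedComponentsWithStats(cv2.inRange(h,lo,hi))
        for i in range(1,n):
            q=tob(p,back(c,[ce[i]],z))[0]
            if st[i,4]>=12 and -.115<q[0]<.128 and abs(q[1])<.15: out.append((nm,st[i,4],np.round(q*1e3,1)))
    return out
E
python3 - <<'E'
from h import *
for n in("top","scene"):
    c=cam(n);p,e,k=board(c);print(n,p[:2],np.degrees(p[2]),e,k)
    for b in beads(c,p):print(b)
E
```

```text
Traceback (most recent call last):
  File "h.py", line 15, in board
    k=[q for q in cs if 5000<cv2.contourArea(q)<60000]; k=max(k,key=cv2.contourArea).reshape(-1,2)
                                                          ~~~^^^^^^^^^^^^^^^^^^^^^^^
ValueError: max() iterable argument is empty
```

```bash
python3 - <<'E'
import cv2
h=cv2.cvtColor(cv2.imread("pics/top0.png"),cv2.COLOR_BGR2HSV);print(h[220,180],h[280,300],h[215,247],h[300,150],h[147,222],h[300,400])
h=cv2.cvtColor(cv2.imread("pics/scene0.png"),cv2.COLOR_BGR2HSV);print(h[190,190],h[240,215],h[215,285],h[200,100])
E
sed -i 's/(h\[...,2\]>70)&(h\[...,2\]<170)/(h[...,2]>70)/; s/h\[...,1\]<45/h[...,1]<70/' h.py
python3 - <<'E'
from h import *
for n in("top","scene"):
    c=cam(n);p,e,k=board(c);print(n,p[:2],np.degrees(p[2]),e,k)
    for b in beads(c,p):print(b)
E
```

```text
[ 19  16 171] [ 18  17 194] [ 18  16 188] [ 10 149 147] [116 204 199] [ 10 148 153]
[  5  21 133] [  6  19 133] [ 15  44 178] [ 10 166 140]
top [0.55579225 0.05170119] -18.183220231673562 0.00045679527587644264 555
('blue', np.int32(50), array([84.9, 86.2]))
('blue', np.int32(48), array([45.9, 86.3]))
('blue', np.int32(53), array([ 88.6, -84. ]))
('blue', np.int32(49), array([ 8.5, 86.1]))
('blue', np.int32(49), array([ 43.5, -83.5]))
('blue', np.int32(49), array([ 17.1, -83.7]))
('gold', np.int32(68), array([-85.7,   0.3]))
('red', np.int32(57), array([50.7, 26.4]))
scene [1.0004176  0.09603897] -36.10113872026316 0.033079069232464134 592
```

```bash
sed -i 's/k=\[q for q in cs if 5000<cv2.contourArea(q)<60000\]/k=[q for q in cs if 5000<cv2.contourArea(q)<60000 and abs(q.mean((0,1))-[252,195]).max()<40]/' h.py
python3 - <<'E'
from h import *
for n in("scene",):
    c=cam(n);p,e,k=board(c);print(n,p[:2],np.degrees(p[2]),e,k)
    for b in beads(c,p):print(b)
E
```

```text
scene [0.56036114 0.05051784] -18.108504191916055 0.0010643347774255268 440
('blue', np.int32(38), array([ 5.9, 86.1]))
('blue', np.int32(42), array([43.6, 86.4]))
('blue', np.int32(42), array([83.3, 86.1]))
('blue', np.int32(96), array([ 28.5, -83.2]))
('blue', np.int32(51), array([ 87. , -83.4]))
('gold', np.int32(65), array([-89.2,   0.5]))
('gold', np.int32(49), array([ 52. , -31.7]))
('red', np.int32(50), array([52.2, 24.9]))
('red', np.int32(39), array([ 74. , -42.4]))
```

send_rows(moves=[{"slide": [0.2, 0.12, 0], "turn": 0, "gripper": 0}, {"slide": [0.4, 0.23, 0], "turn": 0, "gripper": 0}, {"slide": [0.6, 0.35, 0], "turn": 0, "gripper": 0}, {"slide": [0.8, 0.46, 0], "turn": 0, "gripper": 0}, {"slide": [1, 0.58, 0], "turn": 0, "gripper": 0}], newtons=10)

```text
time_s: 1.07
tcp_pos: [0.3331, 0.5066, 0.2267]
eef_rot: [-180.0, -0.0, -18.9]
contact_force: [-0.1, 0.7, 0.0]
gripper_width: 0.0601
gripper_force: 0.0
```

send_rows(moves=[{"slide": [0.2, 0.12, 0], "turn": 0, "gripper": 0}, {"slide": [0.4, 0.23, 0], "turn": 0, "gripper": 0}, {"slide": [0.6, 0.35, 0], "turn": 0, "gripper": 0}, {"slide": [0.8, 0.46, 0], "turn": 0, "gripper": 0}, {"slide": [1, 0.58, 0], "turn": 0, "gripper": 0}])

```text
time_s: 1.48
tcp_pos: [0.447, 0.3756, 0.2269]
eef_rot: [-180.0, -0.0, -18.9]
contact_force: [1.4, 0.4, 0.1]
gripper_width: 0.0266
gripper_force: 0.0
```

send_rows(moves=[{"slide": [0.2, 0.12, 0], "turn": 0, "gripper": 0}, {"slide": [0.4, 0.23, 0], "turn": 0, "gripper": 0}, {"slide": [0.6, 0.35, 0], "turn": 0, "gripper": 0}, {"slide": [0.8, 0.46, 0], "turn": 0, "gripper": 0}, {"slide": [1, 0.58, 0], "turn": 0, "gripper": 0}])

```text
time_s: 1.9
tcp_pos: [0.5608, 0.2446, 0.2268]
eef_rot: [-180.0, -0.0, -18.9]
contact_force: [0.5, 0.3, -0.3]
gripper_width: 0.0005
gripper_force: 0.0
```

send_rows(moves=[{"slide": [0.2, 0.12, 0], "turn": 0, "gripper": 0}, {"slide": [0.4, 0.23, 0], "turn": 0, "gripper": 0}, {"slide": [0.6, 0.35, 0], "turn": 0, "gripper": 0}, {"slide": [0.8, 0.46, 0], "turn": 0, "gripper": 0}, {"slide": [1, 0.58, 0], "turn": 0, "gripper": 0}])

```text
time_s: 2.32
tcp_pos: [0.6746, 0.1137, 0.2267]
eef_rot: [-180.0, -0.0, -18.9]
contact_force: [0.6, 1.5, 0.0]
gripper_width: 0.0009
gripper_force: 0.0
```

```bash
cat > plan.py <<'E'
import numpy as np
B=np.array([.5564,.0530]); T=-18.15
def rot(a): a=np.radians(a); return np.array([[np.cos(a),-np.sin(a)],[np.sin(a),np.cos(a)]])
def arm(s,side,off=0):
    "finger-centre pose at groove arc length s (mm; straight x=s for s>0, bend for s<0), yaw rel. board"
    if s>=0: return s,side*(85+off),0.
    a=-s/85; r=85+off
    return -r*np.sin(a),side*r*np.cos(a),side*np.degrees(a)
def rows(st,wps):
    "st: world x,y,z(m),yaw ; wps: list of board (x,y mm, yaw deg, z mm)"
    for w in wps:
        p=B+rot(T)@(np.array(w[:2])/1e3)
        d=rot(st[3]).T@(p-np.array(st[:2])); dy=(T+w[2]-st[3])
        print("[%.3f, %.3f, %.3f] turn %.3f"%(d[0]/.15,-d[1]/.15,(st[2]-w[3]/1e3)/.15,-dy/90),"-> world",np.round(p,4),round(T+w[2],2))
E
python3 - <<'E'
from plan import *
st=(.6746,.1137,.2267,-18.9)
rows(st,[(113,87,0,90),(113,87,0,40),(113,87,0,16)])
from plant import get_state
print(get_state())
E
```

```text
[0.131, 0.048, 0.911] turn -0.008 -> world [0.6909 0.1005] -18.15
[0.131, 0.048, 1.245] turn -0.008 -> world [0.6909 0.1005] -18.15
[0.131, 0.048, 1.405] turn -0.008 -> world [0.6909 0.1005] -18.15
{'time_s': 2.3167, 'joints': array([ 2.58485179e+01,  2.13854746e+01,  1.95002504e+00,  3.53205654e-03,
       -7.05476109e+01,  4.52625583e+01]), 'qd': array([-3.60706639e+01,  1.93608814e+01,  2.88181125e+01,  2.03791084e-02,
       -9.21884349e+00,  3.59255547e+01]), 'joint_torque': array([  2.23865032, -62.64829874,  27.124089  ,   6.90870032,
         0.25805184,  -1.02858771]), 'tcp_pos': array([0.67459981, 0.11367193, 0.22668856]), 'eef_rot': array([-1.79990443e+02, -1.43771561e-02, -1.88877492e+01]), 'contact_force': array([0.56186199, 1.47125861, 0.04879304]), 'moment': array([ 0.07079058, -0.11042484,  0.0432166 ]), 'gripper_force': 0.0, 'gripper_width': 0.000856170376456438}
```

send_rows(moves=[{"slide": [0.131, 0.048, 0.2], "turn": -0.008, "gripper": 0}, {"slide": [0.131, 0.048, 0.4], "turn": -0.008, "gripper": 0}, {"slide": [0.131, 0.048, 0.6], "turn": -0.008, "gripper": 0}, {"slide": [0.131, 0.048, 0.8], "turn": -0.008, "gripper": 0}, {"slide": [0.131, 0.048, 0.91], "turn": -0.008, "gripper": 0}])

```text
time_s: 2.73
tcp_pos: [0.6881, 0.1009, 0.086]
eef_rot: [179.9, 0.2, -18.2]
contact_force: [-0.4, -0.6, -0.6]
gripper_width: 0.0002
gripper_force: 0.0
```

send_rows(moves=[{"slide": [0, 0, 0.15], "turn": 0, "gripper": 0}, {"slide": [0, 0, 0.3], "turn": 0, "gripper": 0}, {"slide": [0, 0, 0.36], "turn": 0, "gripper": 0}, {"slide": [0, 0, 0.4], "turn": 0, "gripper": 0}, {"slide": [0, 0, 0.4], "turn": 0, "gripper": 0}])

```text
time_s: 3.15
tcp_pos: [0.6894, 0.1017, 0.0291]
eef_rot: [179.9, 0.1, -18.2]
contact_force: [0.3, -0.7, -0.3]
gripper_width: 0.0004
gripper_force: 0.0
```

Run:
```python
from h import *
s=get_state();print(s["time_s"],s["tcp_pos"],s["eef_rot"],s["contact_force"])
c=cam("top");cv2.imwrite("pics/t1.png",cv2.resize(c["img"][100:300,140:380,::-1],None,fx=3,fy=3,interpolation=cv2.INTER_CUBIC))
p=np.array([.5564,.0530,np.radians(-18.15)]);print(beads(c,p))
```

```text
3.15 [0.6894437  0.10169813 0.02913777] [ 1.79935763e+02  6.96770790e-02 -1.81744453e+01] [ 0.34621702 -0.66256711 -0.25631038]
[('blue', np.int32(55), array([86.3, 85.1])), ('blue', np.int32(56), array([46.9, 85.1])), ('blue', np.int32(52), array([ 88.5, -85.6])), ('blue', np.int32(49), array([ 8.3, 84.7])), ('blue', np.int32(49), array([ 43.3, -84.9])), ('blue', np.int32(49), array([ 16.9, -85.2])), ('gold', np.int32(51), array([-86. ,  -1.3])), ('red', np.int32(48), array([51.9, 25.1]))]
```

View pics/t1.png

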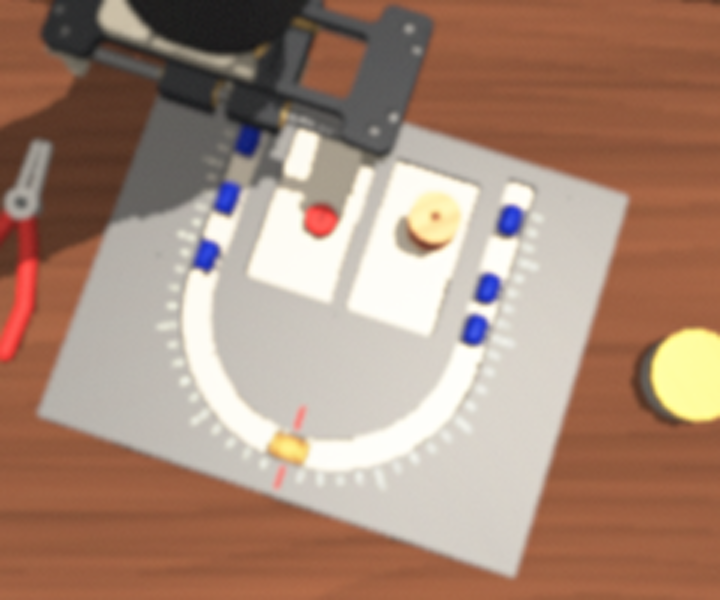

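The gripper now hangs beyond the left arm's far bead, at crop pixel (247,140). The gold bead is on the red mark at (288,447), and the rows are at y = ±85 in my board frame, which confirms the fit. Next I lower to about 16.5 mm.

send_rows(moves=[{"slide": [0, 0, 0.04], "turn": 0, "gripper": 0}, {"slide": [0, 0, 0.06], "turn": 0, "gripper": 0}, {"slide": [0, 0, 0.08], "turn": 0, "gripper": 0}, {"slide": [0, 0, 0.09], "turn": 0, "gripper": 0}, {"slide": [0, 0, 0.09], "turn": 0, "gripper": 0}])

```text
time_s: 3.62
tcp_pos: [0.6897, 0.1018, 0.0164]
eef_rot: [180.0, 0.0, -18.2]
contact_force: [-0.1, 0.4, 0.8]
gripper_width: 0.0006
gripper_force: 0.0
```

Run:
```python
from plan import *
from plant import get_state
s=get_state();print(s["tcp_pos"],s["eef_rot"],s["contact_force"])
# commanded
yaw=-18.9+.72
p=np.array([.219,.639])+rot(-18.9)@np.array([.6+.131*.15,-(.348+.048*.15)])
print(p,yaw)
st=(*p,.0165,yaw); print("local",rot(-T)@(p-B)*1e3)
rows(st,[(*arm(s,1,2),16.5) for s in range(110,-1,-5)])
```

```text
[0.68971064 0.10184217 0.0164345 ] [ 1.79995961e+02  8.59184012e-03 -1.81764954e+01] [-0.12794223  0.41567976  0.773635  ]
[0.69018633 0.10223505] -18.18
local [111.79268312  88.46054099]
[-0.012, 0.010, 0.000] turn -0.000 -> world [0.688  0.1014] -18.15
[-0.045, 0.010, 0.000] turn -0.000 -> world [0.6833 0.103 ] -18.15
[-0.079, 0.010, 0.000] turn -0.000 -> world [0.6785 0.1045] -18.15
[-0.112, 0.010, 0.000] turn -0.000 -> world [0.6738 0.1061] -18.15
[-0.145, 0.010, 0.000] turn -0.000 -> world [0.669  0.1076] -18.15
[-0.179, 0.010, 0.000] turn -0.000 -> world [0.6643 0.1092] -18.15
[-0.212, 0.010, 0.000] turn -0.000 -> world [0.6595 0.1108] -18.15
[-0.245, 0.010, 0.000] turn -0.000 -> world [0.6548 0.1123] -18.15
[-0.279, 0.010, 0.000] turn -0.000 -> world [0.65   0.1139] -18.15
[-0.312, 0.010, 0.000] turn -0.000 -> world [0.6453 0.1154] -18.15
[-0.345, 0.010, 0.000] turn -0.000 -> world [0.6405 0.117 ] -18.15
[-0.379, 0.010, 0.000] turn -0.000 -> world [0.6358 0.1185] -18.15
[-0.412, 0.010, 0.000] turn -0.000 -> world [0.631  0.1201] -18.15
[-0.445, 0.010, 0.000] turn -0.000 -> world [0.6263 0.1217] -18.15
[-0.479, 0.010, 0.000] turn -0.000 -> world [0.6215 0.1232] -18.15
[-0.512, 0.010, 0.000] turn -0.000 -> world [0.6168 0.1248] -18.15
[-0.545, 0.010, 0.000] turn -0.000 -> world [0.612  0.1263] -18.15
[-0.579, 0.010, 0.000] turn -0.000 -> world [0.6073 0.1279] -18.15
[-0.612, 0.010, 0.000] turn -0.000 -> world [0.6025 0.1294] -18.15
[-0.645, 0.010, 0.000] turn -0.000 -> world [0.5978 0.131 ] -18.15
[-0.679, 0.010, 0.000] turn -0.000 -> world [0.593  0.1326] -18.15
[-0.712, 0.010, 0.000] turn -0.000 -> world [0.5883 0.1341] -18.15
[-0.745, 0.010, 0.000] turn -0.000 -> world [0.5835 0.1357] -18.15
```

send_rows(moves=[{"slide": [-0.02, 0.01, 0], "turn": 0, "gripper": 0}, {"slide": [-0.04, 0.01, 0], "turn": 0, "gripper": 0}, {"slide": [-0.06, 0.01, 0], "turn": 0, "gripper": 0}, {"slide": [-0.08, 0.01, 0], "turn": 0, "gripper": 0}, {"slide": [-0.11, 0.01, 0], "turn": 0, "gripper": 0}])

```text
time_s: 4.03
tcp_pos: [0.6735, 0.1057, 0.0167]
eef_rot: [-180.0, -0.0, -18.2]
contact_force: [1.1, 0.4, 0.0]
gripper_width: 0.0004
gripper_force: 0.0
```

send_rows(moves=[{"slide": [-0.03, 0, 0], "turn": 0, "gripper": 0}, {"slide": [-0.06, 0, 0], "turn": 0, "gripper": 0}, {"slide": [-0.09, 0, 0], "turn": 0, "gripper": 0}, {"slide": [-0.12, 0, 0], "turn": 0, "gripper": 0}, {"slide": [-0.15, 0, 0], "turn": 0, "gripper": 0}])

```text
time_s: 4.45
tcp_pos: [0.6518, 0.1128, 0.0166]
eef_rot: [-180.0, -0.0, -18.2]
contact_force: [0.5, -0.5, -0.4]
gripper_width: 0.0004
gripper_force: 0.1
```

```bash
cat > look.py <<'E'
import sys
from h import *
s=get_state();print(s["time_s"],s["tcp_pos"],s["eef_rot"],s["contact_force"])
p=np.array([.5564,.0530,np.radians(-18.15)])
print("tcp local",tob(p,s["tcp_pos"][:2][None])*1e3)
for n in("top","scene"):
    c=cam(n);print(n,[(a,int(k),q.tolist()) for a,k,q in beads(c,p)])
    if len(sys.argv)>1 and n in sys.argv[2:]:
        w=(slice(100,300),slice(140,380)) if n=="top" else (slice(110,270),slice(150,360))
        cv2.imwrite(f"pics/{n}{sys.argv[1]}.png",cv2.resize(c["img"][w][...,::-1],None,fx=3,fy=3,interpolation=cv2.INTER_CUBIC))
E
python3 look.py 2 scene
```

```text
4.45 [0.65183901 0.11279001 0.01660646] [-1.79999167e+02 -1.67041999e-03 -1.81713268e+01] [ 0.46246108 -0.50633764 -0.38785241]
tcp local [[72.06543264 86.54491587]]
top [('blue', 74, [34.9, 85.1]), ('blue', 52, [88.5, -85.6]), ('blue', 58, [9.5, 84.9]), ('blue', 49, [43.3, -84.9]), ('blue', 49, [16.9, -85.2]), ('gold', 38, [-85.8, -0.5]), ('red', 34, [48.0, 25.5])]
scene [('blue', 12, [25.3, 85.2]), ('blue', 96, [33.1, -84.3]), ('blue', 52, [91.7, -84.4]), ('gold', 66, [-84.5, -0.7]), ('gold', 35, [-29.2, 110.3]), ('gold', 12, [35.7, 106.4]), ('gold', 20, [63.4, -35.8]), ('red', 44, [57.2, 23.2]), ('red', 42, [78.0, -43.6])]
```

View pics/scene2.png

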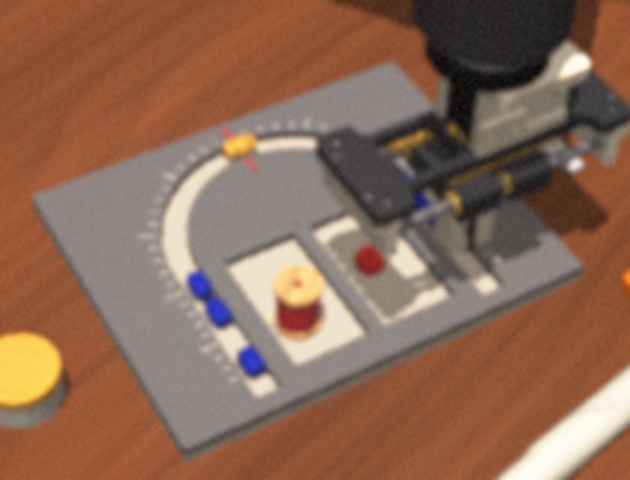

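The rig works as planned: the finger is behind the left row, the spool and coral are untouched, and the right beads are still at (200,285), (219,312) and (252,361). I'll plan the rest of the left sweep.

```bash
cat >> plan.py <<'E'
def fing(sb,side,off=1):
    x,y,yaw=arm(sb,side,off); u=rot(yaw)@np.array([19.5,0]); return x+u[0],y+u[1],yaw,16.5
E
python3 - <<'E'
from plan import *
p0=rot(T)@(np.array([72.8,86.96])/1e3)+B
st=(*p0,.0165,-18.18)
g=[list(range(48,22,-5)[:5]),list(range(23,-3,-5)[:5]),[-2-5*i for i in range(5)],[-27-5*i for i in range(5)],[-51-4*i for i in range(4)]+[-65]]
for b in g:
    rows(st,[fing(s,1) for s in b]); f=fing(b[-1],1); st=(*(B+rot(T)@(np.array(f[:2])/1e3)),.0165,T+f[2]); print()
E
```

```text
[-0.035, 0.006, 0.000] turn -0.000 -> world [0.6473 0.1137] -18.15
[-0.069, 0.006, 0.000] turn -0.000 -> world [0.6426 0.1153] -18.15
[-0.102, 0.006, 0.000] turn -0.000 -> world [0.6378 0.1168] -18.15
[-0.135, 0.006, 0.000] turn -0.000 -> world [0.6331 0.1184] -18.15
[-0.169, 0.006, 0.000] turn -0.000 -> world [0.6283 0.1199] -18.15

[-0.033, 0.000, 0.000] turn -0.000 -> world [0.6236 0.1215] -18.15
[-0.067, 0.000, 0.000] turn -0.000 -> world [0.6188 0.123 ] -18.15
[-0.100, -0.000, 0.000] turn -0.000 -> world [0.6141 0.1246] -18.15
[-0.133, 0.000, 0.000] turn -0.000 -> world [0.6093 0.1262] -18.15
[-0.167, -0.000, 0.000] turn -0.000 -> world [0.6046 0.1277] -18.15

[-0.034, -0.003, 0.000] turn -0.015 -> world [0.5999 0.1297] -16.8
[-0.068, -0.009, 0.000] turn -0.052 -> world [0.5953 0.1321] -13.43
[-0.102, -0.013, 0.000] turn -0.090 -> world [0.5906 0.1343] -10.06
[-0.136, -0.014, 0.000] turn -0.127 -> world [0.5858 0.1361] -6.69
[-0.171, -0.014, 0.000] turn -0.165 -> world [0.5808 0.1377] -3.32

[-0.034, -0.007, 0.000] turn -0.037 -> world [0.5758 0.139 ] 0.05
[-0.068, -0.011, 0.000] turn -0.075 -> world [0.5707 0.14  ] 3.42
[-0.103, -0.014, 0.000] turn -0.112 -> world [0.5656 0.1407] 6.79
[-0.137, -0.015, 0.000] turn -0.150 -> world [0.5604 0.1411] 10.16
[-0.172, -0.013, 0.000] turn -0.187 -> world [0.5552 0.1412] 13.53

[-0.027, -0.005, 0.000] turn -0.030 -> world [0.5511 0.141 ] 16.23
[-0.054, -0.010, 0.000] turn -0.060 -> world [0.547  0.1407] 18.92
[-0.082, -0.013, 0.000] turn -0.090 -> world [0.5428 0.1401] 21.62
[-0.110, -0.014, 0.000] turn -0.120 -> world [0.5388 0.1394] 24.32
[-0.123, -0.015, 0.000] turn -0.135 -> world [0.5367 0.139 ] 25.66
```

send_rows(moves=[{"slide": [-0.035, 0.006, 0], "turn": 0, "gripper": 0}, {"slide": [-0.069, 0.006, 0], "turn": 0, "gripper": 0}, {"slide": [-0.102, 0.006, 0], "turn": 0, "gripper": 0}, {"slide": [-0.135, 0.006, 0], "turn": 0, "gripper": 0}, {"slide": [-0.169, 0.006, 0], "turn": 0, "gripper": 0}])

```text
time_s: 4.97
tcp_pos: [0.6274, 0.1198, 0.0166]
eef_rot: [180.0, 0.0, -18.2]
contact_force: [0.7, 0.4, -0.2]
gripper_width: 0.0009
gripper_force: 0.1
```

send_rows(moves=[{"slide": [-0.033, 0, 0], "turn": 0, "gripper": 0}, {"slide": [-0.067, 0, 0], "turn": 0, "gripper": 0}, {"slide": [-0.1, 0, 0], "turn": 0, "gripper": 0}, {"slide": [-0.133, 0, 0], "turn": 0, "gripper": 0}, {"slide": [-0.167, 0, 0], "turn": 0, "gripper": 0}])

```text
time_s: 5.38
tcp_pos: [0.6037, 0.1277, 0.0166]
eef_rot: [-180.0, -0.0, -18.2]
contact_force: [0.1, 0.4, -0.6]
gripper_width: 0.0006
gripper_force: 0.1
```

send_rows(moves=[{"slide": [-0.034, -0.003, 0], "turn": -0.015, "gripper": 0}, {"slide": [-0.068, -0.009, 0], "turn": -0.052, "gripper": 0}, {"slide": [-0.102, -0.013, 0], "turn": -0.09, "gripper": 0}, {"slide": [-0.136, -0.014, 0], "turn": -0.127, "gripper": 0}, {"slide": [-0.171, -0.014, 0], "turn": -0.165, "gripper": 0}])

```text
time_s: 5.8
tcp_pos: [0.58, 0.1377, 0.0166]
eef_rot: [-180.0, -0.0, -3.1]
contact_force: [-0.4, 0.3, -0.2]
gripper_width: 0.0006
gripper_force: 0.1
```

```bash
python3 look.py 3 scene
```

```text
5.8 [0.58002481 0.1377104  0.01659246] [-1.79997486e+02 -5.84528020e-03 -3.08492265e+00] [-0.40728497  0.2620516  -0.2013838 ]
tcp local [[-3.93843752 87.85484174]]
top [('blue', 52, [88.5, -85.6]), ('blue', 49, [43.3, -84.9]), ('blue', 49, [16.9, -85.2]), ('blue', 123, [-50.2, 67.6]), ('gold', 38, [-85.8, -0.5])]
scene [('blue', 97, [33.1, -84.2]), ('blue', 52, [91.7, -84.4]), ('gold', 33, [-106.4, 110.2]), ('gold', 65, [-84.7, -0.7]), ('gold', 19, [63.6, -35.6]), ('red', 52, [55.7, 23.9]), ('red', 40, [78.1, -44.1])]
```

View pics/scene3.png

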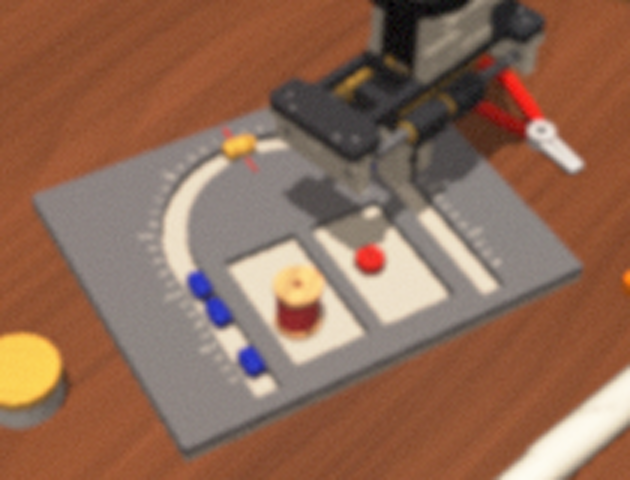

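The left groove arm behind the gripper is now empty, and the gold bead is still at (238,146) on the mark. I'll continue round the bend.

send_rows(moves=[{"slide": [-0.034, -0.007, 0], "turn": -0.037, "gripper": 0}, {"slide": [-0.068, -0.011, 0], "turn": -0.075, "gripper": 0}, {"slide": [-0.103, -0.014, 0], "turn": -0.112, "gripper": 0}, {"slide": [-0.137, -0.015, 0], "turn": -0.15, "gripper": 0}, {"slide": [-0.172, -0.013, 0], "turn": -0.187, "gripper": 0}])

```text
time_s: 6.32
tcp_pos: [0.5549, 0.1411, 0.0167]
eef_rot: [-180.0, -0.0, 13.6]
contact_force: [-0.6, 0.9, 0.4]
gripper_width: 0.0002
gripper_force: 0.1
```

send_rows(moves=[{"slide": [-0.027, -0.005, 0], "turn": -0.03, "gripper": 0}, {"slide": [-0.054, -0.01, 0], "turn": -0.06, "gripper": 0}, {"slide": [-0.082, -0.013, 0], "turn": -0.09, "gripper": 0}, {"slide": [-0.11, -0.014, 0], "turn": -0.12, "gripper": 0}, {"slide": [-0.123, -0.015, 0], "turn": -0.135, "gripper": 0}])

```text
time_s: 6.73
tcp_pos: [0.5361, 0.1387, 0.0166]
eef_rot: [-180.0, -0.0, 25.7]
contact_force: [0.1, -0.4, -0.5]
gripper_width: 0.0004
gripper_force: 0.1
```

```bash
python3 look.py 4 top
python3 - <<'E'
from plan import *
f=fing(-65,1); st=(*(B+rot(T)@(np.array(f[:2])/1e3)),.0165,T+f[2])
rows(st,[fing(s,1) for s in (-66,-67,-68,-69,-70,-71,-72,-73)])
E
```

```text
6.7333 [0.53605378 0.13868233 0.01663033] [-1.79998473e+02 -1.70300946e-04  2.57097293e+01] [ 0.14249946 -0.36002897 -0.53908533]
tcp local [[-46.02441868  75.08118091]]
top [('blue', 52, [88.5, -85.6]), ('blue', 49, [43.3, -84.9]), ('blue', 49, [16.9, -85.2]), ('blue', 122, [-76.7, 35.8]), ('gold', 45, [-86.0, -1.2])]
scene [('blue', 95, [33.1, -84.2]), ('blue', 52, [91.7, -84.4]), ('gold', 66, [-84.5, -0.7]), ('gold', 22, [62.5, -36.7]), ('red', 50, [56.8, 23.5]), ('red', 36, [77.7, -44.1])]
[-0.007, -0.001, 0.000] turn -0.007 -> world [0.5357 0.1387] 26.34
[-0.014, -0.003, 0.000] turn -0.015 -> world [0.5347 0.1385] 27.01
[-0.020, -0.004, 0.000] turn -0.022 -> world [0.5337 0.1382] 27.69
[-0.027, -0.005, 0.000] turn -0.030 -> world [0.5327 0.1379] 28.36
[-0.034, -0.007, 0.000] turn -0.037 -> world [0.5317 0.1377] 29.03
[-0.041, -0.008, 0.000] turn -0.045 -> world [0.5307 0.1374] 29.71
[-0.048, -0.009, 0.000] turn -0.052 -> world [0.5297 0.1371] 30.38
[-0.054, -0.010, 0.000] turn -0.060 -> world [0.5287 0.1367] 31.06
```

View pics/top4.png

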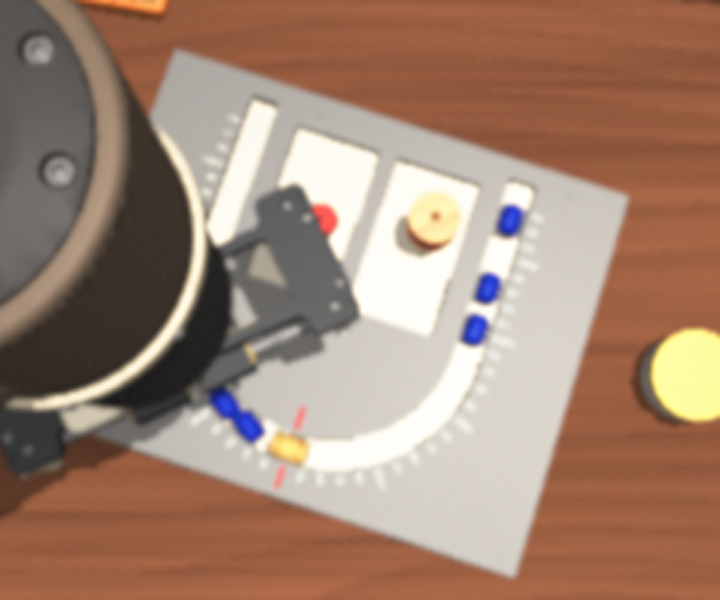

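Beads 1 and 2 are touching at (248,425) and (224,403). Bead 1 is about 6 mm short of the gold bead at (288,447), so I advance slowly by 6 mm.

send_rows(moves=[{"slide": [-0.01, -0.002, 0], "turn": -0.01, "gripper": 0}, {"slide": [-0.02, -0.004, 0], "turn": -0.022, "gripper": 0}, {"slide": [-0.027, -0.005, 0], "turn": -0.03, "gripper": 0}, {"slide": [-0.034, -0.007, 0], "turn": -0.037, "gripper": 0}, {"slide": [-0.041, -0.008, 0], "turn": -0.045, "gripper": 0}])

```text
time_s: 7.25
tcp_pos: [0.5304, 0.1373, 0.0166]
eef_rot: [180.0, -0.0, 29.8]
contact_force: [1.0, 0.7, 0.3]
gripper_width: 0.0005
gripper_force: 0.3
```

```bash
cat >> h.py <<'E'
def tips(c,p):  # bead row: gold centre and blue blob extents as groove arc (mm from zero mark)
    h=cv2.cvtColor(c["img"],cv2.COLOR_RGB2HSV)
    for nm,lo,hi in(("blue",(105,120,40),(130,255,255)),("gold",(12,130,120),(28,255,255))):
        v,u=np.nonzero(cv2.inRange(h,lo,hi)); q=tob(p,back(c,np.c_[u,v],.0175))*1e3
        q=q[(q[:,0]<0)&(abs(np.hypot(*q.T)-85)<9)]; a=85*np.arctan2(q[:,1],-q[:,0])
        print(nm,"arc L",np.round(np.percentile(a[a>0],[2,98]),1) if (a>0).any() else None,"R",np.round(np.percentile(a[a<0],[2,98]),1) if (a<0).any() else None)
E
cat >> look.py <<'E'
    if n=="top": tips(c,p)
E
python3 look.py
```

```text
7.25 [0.5303614  0.13727493 0.01658116] [ 1.79998943e+02 -1.65185479e-02  2.97512249e+01] [0.95444887 0.69372682 0.28618565]
tcp local [[-50.99515646  71.97059639]]
top [('blue', 52, [88.5, -85.6]), ('blue', 49, [43.3, -84.9]), ('blue', 49, [16.9, -85.2]), ('blue', 125, [-79.2, 30.5]), ('gold', 46, [-85.9, -1.6])]
blue arc L [13.4 49.2] R None
gold arc L [0.7 7.2] R [-10.1  -0.9]
scene [('blue', 17, [-83.8, 17.7]), ('blue', 97, [33.3, -84.3]), ('blue', 52, [91.7, -84.4]), ('gold', 62, [-84.6, -2.0]), ('gold', 13, [49.4, -28.5]), ('gold', 24, [63.2, -36.2]), ('red', 50, [56.8, 23.5]), ('red', 41, [78.0, -44.1])]
```

send_rows(moves=[{"slide": [0.01, 0, 0], "turn": 0, "gripper": 0}, {"slide": [0.03, 0, 0], "turn": 0, "gripper": 0}, {"slide": [0.05, 0, -0.03], "turn": 0, "gripper": 0}, {"slide": [0.05, 0, -0.25], "turn": 0, "gripper": 0}, {"slide": [0.05, 0, -0.5], "turn": 0, "gripper": 0}])

```text
time_s: 7.77
tcp_pos: [0.5354, 0.1401, 0.0904]
eef_rot: [180.0, 0.3, 29.7]
contact_force: [1.5, 1.1, 0.7]
gripper_width: 0.0004
gripper_force: 0.0
```

```bash
python3 - <<'E'
from plan import *
f=fing(-71,1); yaw=T+f[2]; p=B+rot(T)@(np.array(f[:2])/1e3)+rot(yaw)@np.array([.0075,0])
print(p,yaw)
st=(*p,.0915,yaw)
rows(st,[(30,-8,-0,91.5),(113,-86,0,91.5)])
w=(30,-8,0,91.5); p=B+rot(T)@(np.array(w[:2])/1e3); rows((*p,.0915,T),[(113,-86,0,91.5),(113,-86,0,60),(113,-86,0,16.5)])
E
python3 look.py
```

```text
[0.53723004 0.14107674] 29.70882759328053
[-0.085, 0.757, 0.000] turn 0.532 -> world [0.5824 0.0361] -18.15
[-0.100, 1.517, 0.000] turn 0.532 -> world [ 0.637  -0.0639] -18.15
[0.553, 0.520, 0.000] turn -0.000 -> world [ 0.637  -0.0639] -18.15
[0.553, 0.520, 0.210] turn -0.000 -> world [ 0.637  -0.0639] -18.15
[0.553, 0.520, 0.500] turn -0.000 -> world [ 0.637  -0.0639] -18.15
7.7667 [0.53541206 0.14005216 0.09035684] [179.98387623   0.34088164  29.68245721] [1.47865613 1.08428263 0.73610024]
tcp local [[-47.06091654  76.18294893]]
top [('blue', 52, [88.5, -85.6]), ('blue', 49, [43.3, -84.9]), ('blue', 49, [16.9, -85.2]), ('blue', 179, [-75.0, 37.9]), ('gold', 43, [-85.5, -1.1])]
blue arc L [13.8 66.3] R None
gold arc L [0.7 7.2] R [-10.1  -0.9]
scene [('blue', 123, [-72.7, 39.6]), ('blue', 95, [33.1, -84.2]), ('blue', 51, [91.6, -84.5]), ('gold', 62, [-84.6, -2.0]), ('gold', 23, [62.6, -36.6]), ('red', 49, [56.6, 23.7]), ('red', 41, [77.5, -43.5])]
```

send_rows(moves=[{"slide": [-0.017, 0.15, 0], "turn": 0.07, "gripper": 0}, {"slide": [-0.034, 0.3, 0], "turn": 0.14, "gripper": 0}, {"slide": [-0.05, 0.45, 0], "turn": 0.22, "gripper": 0}, {"slide": [-0.07, 0.6, 0], "turn": 0.3, "gripper": 0}, {"slide": [-0.085, 0.757, 0], "turn": 0.37, "gripper": 0}])

```text
time_s: 8.28
tcp_pos: [0.5826, 0.0352, 0.092]
eef_rot: [-180.0, -0.0, -3.9]
contact_force: [0.9, 0.2, 0.4]
gripper_width: 0.0005
gripper_force: 0.0
```

```bash
python3 - <<'E'
from plan import *
yaw=29.71-.37*90; p=B+rot(T)@(np.array([30,-8])/1e3)
rows((*p,.0915,yaw),[(30+83*k,-8-79*k,13.9*(1-k)+.6*0,91.5) for k in(.2,.4,.6,.8,1)]+[(113,-87,0,60)])
E
python3 look.py
```

```text
[0.081, 0.130, 0.000] turn 0.038 -> world [0.5933 0.0159] -7.03
[0.161, 0.260, 0.000] turn 0.069 -> world [ 0.6041 -0.0043] -9.81
[0.242, 0.389, 0.000] turn 0.100 -> world [ 0.615  -0.0245] -12.59
[0.323, 0.519, 0.000] turn 0.131 -> world [ 0.6258 -0.0447] -15.37
[0.403, 0.649, 0.000] turn 0.162 -> world [ 0.6367 -0.0649] -18.15
[0.403, 0.649, 0.210] turn 0.162 -> world [ 0.6367 -0.0649] -18.15
8.2833 [0.58258022 0.03521566 0.09196373] [-1.79986751e+02 -3.22300631e-02 -3.94138212e+00] [0.91454368 0.19849946 0.35944106]
tcp local [[30.41752816 -8.74417254]]
top [('blue', 30, [87.9, -83.3]), ('blue', 14, [38.0, -85.4]), ('blue', 48, [17.0, -85.1]), ('blue', 184, [-74.5, 38.4])]
blue arc L [13.8 68. ] R None
gold arc L [1.2 6.2] R [-9.9 -3.3]
scene [('blue', 101, [32.4, -84.0]), ('blue', 52, [91.7, -84.4]), ('gold', 49, [53.5, -34.0]), ('red', 56, [56.1, 23.9]), ('red', 46, [77.6, -42.7])]
```

send_rows(moves=[{"slide": [0.08, 0.13, 0], "turn": 0.038, "gripper": 0}, {"slide": [0.16, 0.26, 0], "turn": 0.07, "gripper": 0}, {"slide": [0.24, 0.39, 0], "turn": 0.1, "gripper": 0}, {"slide": [0.32, 0.52, 0], "turn": 0.13, "gripper": 0}, {"slide": [0.403, 0.65, 0], "turn": 0.162, "gripper": 0}])

```text
time_s: 8.8
tcp_pos: [0.6368, -0.0656, 0.0918]
eef_rot: [-180.0, -0.0, -18.2]
contact_force: [-0.6, 0.2, 1.1]
gripper_width: 0.0002
gripper_force: 0.0
```

send_rows(moves=[{"slide": [0, 0, 0], "turn": 0, "gripper": 0}, {"slide": [0, 0, 0.1], "turn": 0, "gripper": 0}, {"slide": [0, 0, 0.25], "turn": 0, "gripper": 0}, {"slide": [0, 0, 0.35], "turn": 0, "gripper": 0}, {"slide": [0, 0, 0.38], "turn": 0, "gripper": 0}])

```text
time_s: 9.22
tcp_pos: [0.6345, -0.0647, 0.032]
eef_rot: [179.9, 0.2, -18.1]
contact_force: [0.2, -1.0, -0.6]
gripper_width: 0.0001
gripper_force: 0.0
```

```bash
python3 look.py 5 top
```

```text
9.2167 [ 0.63448917 -0.06471721  0.03204998] [179.92377439   0.20207581 -18.12471803] [ 0.21278338 -0.99045499 -0.64528266]
tcp local [[110.87338053 -87.53487776]]
top [('blue', 49, [88.2, -84.6]), ('blue', 54, [44.1, -84.8]), ('blue', 49, [16.9, -85.2]), ('gold', 14, [-85.7, 3.0]), ('red', 56, [51.6, 24.7])]
blue arc L None R None
gold arc L [0.5 6.3] R [-9.5 -1.6]
scene [('gold', 53, [2.7, -86.1]), ('red', 32, [59.4, 23.5])]
```

View pics/top5.png

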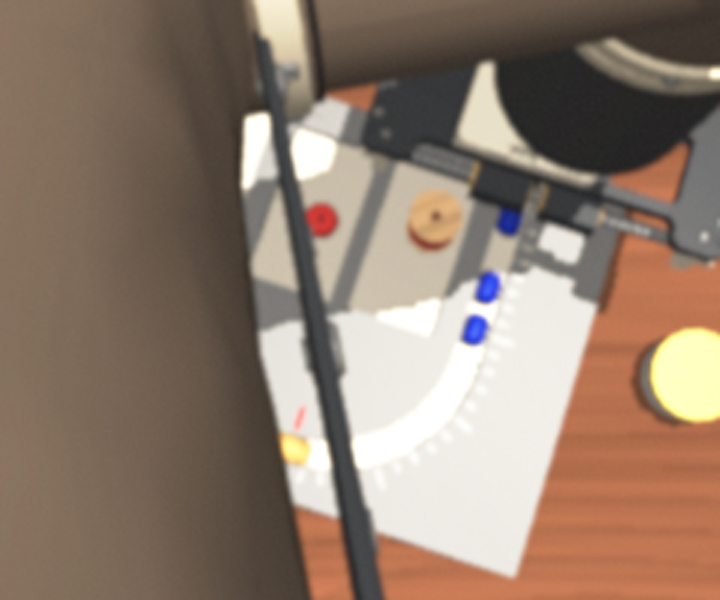

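The arm hides part of the board from above. The right beads are unmoved at (508,220), (487,287) and (475,330), and the finger is beyond the far one. Next I lower, then sweep the right arm.

send_rows(moves=[{"slide": [0, 0, 0.05], "turn": 0, "gripper": 0}, {"slide": [0, 0, 0.09], "turn": 0, "gripper": 0}, {"slide": [0, 0, 0.11], "turn": 0, "gripper": 0}, {"slide": [0, 0, 0.12], "turn": 0, "gripper": 0}, {"slide": [0, 0, 0.12], "turn": 0, "gripper": 0}])

```text
time_s: 9.73
tcp_pos: [0.636, -0.0651, 0.0164]
eef_rot: [180.0, 0.0, -18.2]
contact_force: [-1.0, -0.0, 0.6]
gripper_width: 0.0008
gripper_force: 0.0
```

Run:
```python
from plan import *
from plant import get_state
s=get_state();print(s["tcp_pos"],s["eef_rot"],s["contact_force"])
p0=rot(T)@(np.array([112.9,-87.])/1e3)+B
st=(*p0,.0165,T)
g=[[90,87,84,81,77],[73-4.5*i for i in range(5)],[50-5*i for i in range(5)],[25-5*i for i in range(5)],[0-5*i for i in range(5)],[-25-5*i for i in range(5)],[-49-4*i for i in range(4)]+[-64],[-65.5,-67,-68,-69,-70]]
for b in g:
    rows(st,[fing(s,-1) for s in b]); f=fing(b[-1],-1); st=(*(B+rot(T)@(np.array(f[:2])/1e3)),.0165,T+f[2]); print()
```

```text
[ 0.63604864 -0.06509321  0.01639429] [ 1.79994142e+02  1.58321095e-02 -1.81718952e+01] [-0.97046458 -0.01434205  0.5970265 ]
[-0.023, -0.007, 0.000] turn -0.000 -> world [ 0.6337 -0.0628] -18.15
[-0.043, -0.007, 0.000] turn -0.000 -> world [ 0.6308 -0.0619] -18.15
[-0.063, -0.007, 0.000] turn -0.000 -> world [ 0.628 -0.061] -18.15
[-0.083, -0.007, 0.000] turn -0.000 -> world [ 0.6251 -0.06  ] -18.15
[-0.109, -0.007, 0.000] turn -0.000 -> world [ 0.6213 -0.0588] -18.15

[-0.027, -0.000, 0.000] turn -0.000 -> world [ 0.6175 -0.0575] -18.15
[-0.057, 0.000, 0.000] turn -0.000 -> world [ 0.6132 -0.0561] -18.15
[-0.087, -0.000, 0.000] turn -0.000 -> world [ 0.609  -0.0547] -18.15
[-0.117, 0.000, 0.000] turn -0.000 -> world [ 0.6047 -0.0533] -18.15
[-0.147, -0.000, 0.000] turn -0.000 -> world [ 0.6004 -0.0519] -18.15

[-0.033, 0.000, 0.000] turn -0.000 -> world [ 0.5957 -0.0504] -18.15
[-0.067, 0.000, 0.000] turn -0.000 -> world [ 0.5909 -0.0488] -18.15
[-0.100, -0.000, 0.000] turn -0.000 -> world [ 0.5862 -0.0473] -18.15
[-0.133, 0.000, 0.000] turn -0.000 -> world [ 0.5814 -0.0457] -18.15
[... 1081 characters left out ...]
049 -0.0186] -48.48

[-0.027, 0.005, 0.000] turn 0.030 -> world [ 0.5016 -0.0161] -51.18
[-0.054, 0.010, 0.000] turn 0.060 -> world [ 0.4984 -0.0135] -53.88
[-0.082, 0.013, 0.000] turn 0.090 -> world [ 0.4954 -0.0107] -56.57
[-0.110, 0.014, 0.000] turn 0.120 -> world [ 0.4924 -0.0077] -59.27
[-0.130, 0.015, 0.000] turn 0.142 -> world [ 0.4903 -0.0054] -61.29

[-0.010, 0.002, 0.000] turn 0.011 -> world [ 0.4893 -0.0042] -62.3
[-0.020, 0.004, 0.000] turn 0.022 -> world [ 0.4883 -0.003 ] -63.31
[-0.027, 0.005, 0.000] turn 0.030 -> world [ 0.4877 -0.0022] -63.99
[-0.034, 0.007, 0.000] turn 0.037 -> world [ 0.487  -0.0014] -64.66
[-0.041, 0.008, 0.000] turn 0.045 -> world [ 0.4864 -0.0006] -65.33
```

send_rows(moves=[{"slide": [-0.023, 0, 0], "turn": 0, "gripper": 0}, {"slide": [-0.043, 0, 0], "turn": 0, "gripper": 0}, {"slide": [-0.063, 0, 0], "turn": 0, "gripper": 0}, {"slide": [-0.083, 0, 0], "turn": 0, "gripper": 0}, {"slide": [-0.109, 0, 0], "turn": 0, "gripper": 0}])

```text
time_s: 10.15
tcp_pos: [0.6204, -0.0599, 0.0168]
eef_rot: [-180.0, -0.0, -18.2]
contact_force: [0.4, 0.8, 0.5]
gripper_width: 0.0006
gripper_force: 0.0
```

send_rows(moves=[{"slide": [-0.027, 0, 0], "turn": 0, "gripper": 0}, {"slide": [-0.057, 0, 0], "turn": 0, "gripper": 0}, {"slide": [-0.087, 0, 0], "turn": 0, "gripper": 0}, {"slide": [-0.117, 0, 0], "turn": 0, "gripper": 0}, {"slide": [-0.147, 0, 0], "turn": 0, "gripper": 0}])

```text
time_s: 10.57
tcp_pos: [0.5993, -0.053, 0.0166]
eef_rot: [-180.0, -0.0, -18.2]
contact_force: [0.1, -0.1, -0.4]
gripper_width: 0.0005
gripper_force: 0.1
```

```bash
python3 look.py
```

```text
10.5667 [ 0.59927731 -0.05295912  0.01662397] [-1.79995489e+02 -6.68915341e-03 -1.81744883e+01] [ 0.10896608 -0.06193089 -0.37500713]
tcp local [[ 73.75079902 -87.33051602]]
top [('blue', 141, [26.6, -85.0]), ('gold', 37, [-86.1, -0.8])]
blue arc L [13.1 13.1] R None
gold arc L [0.7 8.2] R [-9.8 -1.2]
scene [('gold', 44, [-27.3, -92.9]), ('gold', 13, [64.7, -32.3]), ('red', 27, [58.4, 20.4]), ('red', 37, [79.0, -41.7])]
```

send_rows(moves=[{"slide": [-0.033, 0, 0], "turn": 0, "gripper": 0}, {"slide": [-0.067, 0, 0], "turn": 0, "gripper": 0}, {"slide": [-0.1, 0, 0], "turn": 0, "gripper": 0}, {"slide": [-0.133, 0, 0], "turn": 0, "gripper": 0}, {"slide": [-0.167, 0, 0], "turn": 0, "gripper": 0}])

```text
time_s: 11.08
tcp_pos: [0.5753, -0.0452, 0.0165]
eef_rot: [180.0, 0.0, -18.2]
contact_force: [0.7, -0.1, 0.1]
gripper_width: 0.0005
gripper_force: 0.1
```

send_rows(moves=[{"slide": [-0.033, -0.001, 0], "turn": 0, "gripper": 0}, {"slide": [-0.067, -0.003, 0], "turn": 0, "gripper": 0}, {"slide": [-0.1, -0.005, 0], "turn": 0, "gripper": 0}, {"slide": [-0.133, -0.007, 0], "turn": 0, "gripper": 0}, {"slide": [-0.167, -0.007, 0], "turn": 0, "gripper": 0}])

```text
time_s: 11.5
tcp_pos: [0.552, -0.0363, 0.0166]
eef_rot: [-180.0, -0.0, -18.2]
contact_force: [-0.6, -0.5, -0.2]
gripper_width: 0.0005
gripper_force: 0.1
```

send_rows(moves=[{"slide": [-0.033, 0, 0], "turn": 0, "gripper": 0}, {"slide": [-0.067, 0.007, 0], "turn": 0.037, "gripper": 0}, {"slide": [-0.102, 0.011, 0], "turn": 0.075, "gripper": 0}, {"slide": [-0.136, 0.014, 0], "turn": 0.112, "gripper": 0}, {"slide": [-0.171, 0.015, 0], "turn": 0.15, "gripper": 0}])

```text
time_s: 11.92
tcp_pos: [0.5268, -0.0306, 0.0166]
eef_rot: [180.0, -0.0, -31.8]
contact_force: [0.1, -0.4, -0.4]
gripper_width: 0.0005
gripper_force: 0.1
```

```bash
python3 look.py
```

```text
11.9167 [ 0.52684513 -0.03056159  0.0165687 ] [ 1.79999901e+02 -4.03987794e-04 -3.18404151e+01] [ 0.081011   -0.43578687 -0.41375829]
tcp local [[ -2.05443032 -88.61043515]]
top []
blue arc L None R None
gold arc L None R None
scene [('gold', 12, [49.2, -28.5]), ('gold', 20, [63.2, -36.0]), ('red', 47, [56.5, 23.6]), ('red', 44, [77.9, -43.2])]
```

send_rows(moves=[{"slide": [-0.034, 0.007, 0], "turn": 0.037, "gripper": 0}, {"slide": [-0.068, 0.011, 0], "turn": 0.075, "gripper": 0}, {"slide": [-0.103, 0.014, 0], "turn": 0.112, "gripper": 0}, {"slide": [-0.137, 0.015, 0], "turn": 0.15, "gripper": 0}, {"slide": [-0.172, 0.013, 0], "turn": 0.187, "gripper": 0}])

```text
time_s: 12.43
tcp_pos: [0.5044, -0.0187, 0.0166]
eef_rot: [-180.0, -0.0, -48.5]
contact_force: [-1.1, -0.3, -0.2]
gripper_width: 0.0007
gripper_force: 0.1
```

send_rows(moves=[{"slide": [-0.027, 0.005, 0], "turn": 0.03, "gripper": 0}, {"slide": [-0.054, 0.01, 0], "turn": 0.06, "gripper": 0}, {"slide": [-0.082, 0.013, 0], "turn": 0.09, "gripper": 0}, {"slide": [-0.11, 0.014, 0], "turn": 0.12, "gripper": 0}, {"slide": [-0.13, 0.015, 0], "turn": 0.142, "gripper": 0}])

```text
time_s: 12.85
tcp_pos: [0.4897, -0.0055, 0.0166]
eef_rot: [-180.0, -0.0, -61.3]
contact_force: [0.3, -0.5, -0.2]
gripper_width: 0.0005
gripper_force: 0.1
```

```bash
python3 look.py
python3 - <<'E'
from h import *
c=[cv2.resize(cam(n)["img"],(390,293)) for n in("wrist","scene")]
cv2.imwrite("pics/w6.png",np.hstack(c)[...,::-1])
E
```

```text
12.85 [ 0.48973529 -0.00546064  0.01661537] [-1.79993007e+02 -3.34918995e-03 -6.12855407e+01] [ 0.30394499 -0.51491976 -0.19032272]
tcp local [[-45.13692857 -76.31832642]]
top [('red', 20, [46.8, 24.4])]
blue arc L None R None
gold arc L None R None
scene [('blue', 44, [-62.7, 55.8]), ('gold', 13, [49.2, -28.1]), ('gold', 20, [63.3, -36.4]), ('red', 49, [56.6, 23.6]), ('red', 49, [77.6, -44.4])]
```

View pics/w6.png

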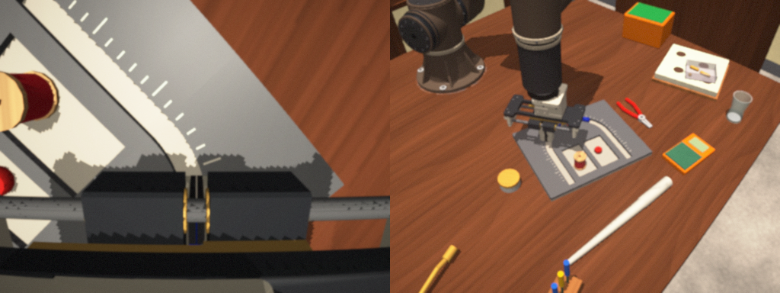

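The wrist view shows only the emptied right groove behind the gripper, and the scene view is blocked. I finish the right row with a slow advance of 6 mm.

send_rows(moves=[{"slide": [-0.01, 0.002, 0], "turn": 0.011, "gripper": 0}, {"slide": [-0.02, 0.004, 0], "turn": 0.022, "gripper": 0}, {"slide": [-0.027, 0.005, 0], "turn": 0.03, "gripper": 0}, {"slide": [-0.034, 0.007, 0], "turn": 0.037, "gripper": 0}, {"slide": [-0.041, 0.008, 0], "turn": 0.045, "gripper": 0}])

```text
time_s: 13.47
tcp_pos: [0.4857, -0.0008, 0.0166]
eef_rot: [-180.0, -0.0, -65.4]
contact_force: [0.2, -0.4, 0.9]
gripper_width: 0.0002
gripper_force: 0.5
```

send_rows(moves=[{"slide": [0.01, 0, 0], "turn": 0, "gripper": 0}, {"slide": [0.03, 0, 0], "turn": 0, "gripper": 0}, {"slide": [0.05, 0, -0.03], "turn": 0, "gripper": 0}, {"slide": [0.05, 0, -0.3], "turn": 0, "gripper": 0}, {"slide": [0.05, 0, -0.55], "turn": 0, "gripper": 0}])

```text
time_s: 13.88
tcp_pos: [0.4876, -0.0086, 0.0989]
eef_rot: [179.7, 0.0, -65.3]
contact_force: [1.9, 0.2, 0.3]
gripper_width: 0.0006
gripper_force: 0.0
```

send_rows(moves=[{"slide": [0.2, 0, -0.2], "turn": 0, "gripper": 0}, {"slide": [0.4, 0, -0.4], "turn": 0, "gripper": 0}, {"slide": [0.6, -0.2, -0.5], "turn": 0, "gripper": 0}, {"slide": [0.8, -0.4, -0.5], "turn": 0, "gripper": 0}, {"slide": [1, -0.6, -0.5], "turn": 0, "gripper": 0}])

```text
time_s: 14.3
tcp_pos: [0.6302, -0.1059, 0.1771]
eef_rot: [-179.8, -0.1, -65.3]
contact_force: [0.8, 0.6, -0.1]
gripper_width: 0.0003
gripper_force: 0.0
```

```bash
python3 look.py 7 top
```

```text
14.3 [ 0.63015626 -0.10591916  0.17705499] [-1.79750720e+02 -8.29303504e-02 -6.53349003e+01] [ 0.77435203  0.64452712 -0.10170778]
tcp local [[ 119.59070052 -128.03651774]]
top [('blue', 172, [-72.7, 41.9]), ('blue', 167, [-74.8, -40.5]), ('red', 60, [51.0, 24.9])]
blue arc L [17.3 71.9] R [-68.2 -15.4]
gold arc L [6.2 6.2] R [-5.4 -3.7]
scene [('gold', 17, [-38.8, -20.0]), ('gold', 101, [54.3, -29.7]), ('red', 47, [56.7, 23.8]), ('red', 27, [73.9, -48.6])]
```

View pics/top7.png

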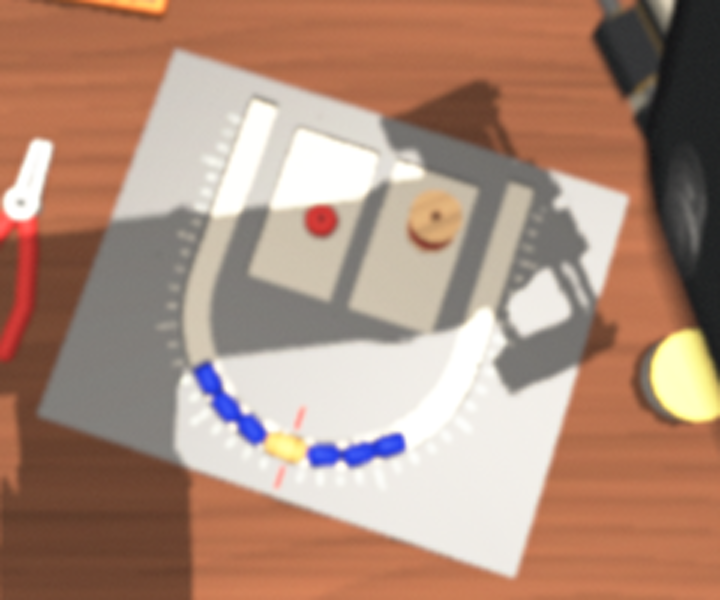

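Run:
```python
from h import *
p=np.array([.5564,.0530,np.radians(-18.15)])
C={}
for i in range(2):
    c=cam("top");im=cv2.resize(c["img"],None,fx=4,fy=4,interpolation=cv2.INTER_CUBIC);h=cv2.cvtColor(im,cv2.COLOR_RGB2HSV)
    for nm,lo,hi,k in(("blue",(105,110,40),(130,255,255),6),("gold",(10,80,120),(32,255,255),1)):
        v,u=np.nonzero(cv2.inRange(h,lo,hi)); q=tob(p,back(c,(np.c_[u,v]+.5)/4-.5,.0175))*1e3
        q=q[(q[:,0]<0)&(abs(np.hypot(*q.T)-85)<10)].astype(np.float32)
        cc=cv2.kmeans(q,k,None,(3,50,.01),10,cv2.KMEANS_PP_CENTERS)[2] if k>1 else q.mean(0)[None]
        C[nm]=cc[np.argsort(-cc[:,1])]
    r=np.vstack([C["blue"][:3],C["gold"],C["blue"][3:]]);print(r.round(1).tolist(),np.hypot(*np.diff(r,axis=0).T).round(1))
print(optics.look_for("top","spool"),optics.look_for("top","coral_bead")[:1],get_state()["tcp_pos"])
```

```text
[[-62.29999923706055, 58.099998474121094], [-74.4000015258789, 42.400001525878906], [-81.9000015258789, 24.200000762939453], [-85.69999694824219, 1.100000023841858], [-82.9000015258789, -22.100000381469727], [-76.0999984741211, -41.400001525878906], [-65.5999984741211, -57.0]] [19.8 19.7 23.4 23.4 20.4 18.8]
[[-62.29999923706055, 58.20000076293945], [-74.4000015258789, 42.5], [-81.9000015258789, 24.200000762939453], [-85.69999694824219, 1.100000023841858], [-83.0, -22.100000381469727], [-76.0999984741211, -41.400001525878906], [-65.5999984741211, -57.0]] [19.9 19.8 23.4 23.4 20.4 18.8]
[{'location': [0.6077, -0.0066, 0.0433], 'p': 0.57}] [] [ 0.62707658 -0.10459264  0.17385744]
```

All seven beads form a snug row from (208,377) round to (391,444), with the gold bead between its red lines. The measured gaps are inside the limits, and the spool, coral and tin haven't moved. I'm handing it in.

```bash
python3 -c "
from plant import order;print(order.close_job())"
```

```text
the job is handed in; nothing more can be done
None
```

I closed up the necklace and handed the job in at about 14 s: by the last picture both blue rows sit against the gold bead (centre gaps about 19–23 mm), which is about 1 mm off its zero mark; the hand-in returned no verdict.

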